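Pack a pair of glass dishes and fold up the carton's header panel

TASK

Finish packing the display carton and leave the rest of the bench alone: lay the square cardboard spacer on the glass dish already in the carton's pocket, then set the second square glass dish on it without dropping it or touching glass to glass, both fully down between the four corner pieces. Last, fold the stiff header panel at the carton's back up from its outward lean so that it stays standing upright by itself once let go; the crease springs back.

Things in the scene. Friction and masses are not known exactly. Their poses are not given: they have to be found in the camera images.
- carton: Open cardboard tray fixed to the bench, 120 (x) x 160 (y) x 45 mm, walls 5, floor 4 mm. Origin: centre of underside; +x is the back (hinge). Centred pocket: four grey angle-shaped corners enclosing 70 x 70 mm up to 40 mm height, flaring to 80 mm at 50 mm; each side open over 50 mm between them. Pocket centre to inner wall faces: 55 mm along x, 75 mm along y (finger room along y only).
- header: Stiff cardboard panel, 150 wide (y), 8 thick (x), free edge 96 mm from the hinge line, which lies 56 mm behind the carton's centre, 45 mm above its underside. Origin: middle of the hinge line; z points to the free edge, x is its normal, to the back. Starts leaning out (carton +x) 0.5 to 0.85 rad from upright. Its crease yields at about 0.3 N m, stays folded, but springs back some way when let go.
- lower_dish: Square pressed-glass dish, 64 x 64 x 16 mm, walls and rim 6 mm wide, base 6 mm thick, lying in the carton's pocket from the start. Origin: centre of its underside, z up.
- spacer: Square plain cardboard pad, 64 x 64 x 12 mm, flat on the bench beside the carton. Origin: centre of its underside, z up.
- upper_dish: Second square glass dish, same as the lower one (64 x 64 x 16 mm, 6 mm rim), right way up on the bench on the other side of the carton. Origin: centre of its underside, z up.
- plate: Bystander: round glass plate, 170 mm across, 20 mm high. Origin: centre of its underside.
- tape_roll: Bystander: roll of clear tape lying flat, 90 mm across, 48 mm high. Origin: centre of its underside.
- bowl: Bystander: round glass bowl, 100 mm across, 45 mm high. Origin: centre of its underside.
Not all that is in view belongs to the job. What is meant by the spacer is not purple, and is the larger of those in its own colour. Leave any black or red look-alike of the upper_dish alone.

How it is judged:
On the way, in this order (a step that is already met when the one before it is completed fails the run):
1. the spacer lies flat in the pocket on the lower dish, released (x of lower_dish in the frame of carton between -0.006 and 0.006 m and y of lower_dish in the frame of carton between -0.006 and 0.006 m and z of lower_dish in the frame of carton between 0.001 and 0.007 m and angle between each of lower_dish, spacer's own z axis and vertical below 0.07 rad and x of spacer in the frame of carton between -0.006 and 0.006 m and y of spacer in the frame of carton between -0.006 and 0.006 m and z of spacer in the frame of carton between 0.017 and 0.023 m and contact force between the fingers and spacer below 0.1 N), for 0.2 s.
2. the second dish lies flat in the pocket on the spacer, released (x of spacer in the frame of carton between -0.006 and 0.006 m and y of spacer in the frame of carton between -0.006 and 0.006 m and z of spacer in the frame of carton between 0.017 and 0.023 m and angle between each of spacer, upper_dish's own z axis and vertical below 0.07 rad and x of upper_dish in the frame of carton between -0.006 and 0.006 m and y of upper_dish in the frame of carton between -0.006 and 0.006 m and z of upper_dish in the frame of carton between 0.029 and 0.035 m and contact force between the fingers and upper_dish below 0.1 N), for 0.2 s.
3. the header panel stands upright, let go (angle between header's own z axis and vertical below 0.09 rad and contact force between the arm and header below 0.1 N), for 0.3 s.
At the end, for the whole second after the job is handed in: Lower dish, spacer and upper dish lie stacked in the pocket in that order, each within 6 mm of its centre in x and y, within 3 mm of its seated height and within 0.07 rad of level; the header panel stands by itself within 0.09 rad (5 degrees) of upright; everything is let go and at rest (all of step 3 and x of lower_dish in the frame of carton between -0.006 and 0.006 m and y of lower_dish in the frame of carton between -0.006 and 0.006 m and z of lower_dish in the frame of carton between 0.001 and 0.007 m and angle between each of lower_dish, spacer, upper_dish's own z axis and vertical below 0.07 rad and x of spacer in the frame of carton between -0.006 and 0.006 m and y of spacer in the frame of carton between -0.006 and 0.006 m and z of spacer in the frame of carton between 0.017 and 0.023 m and x of upper_dish in the frame of carton between -0.006 and 0.006 m and y of upper_dish in the frame of carton between -0.006 and 0.006 m and z of upper_dish in the frame of carton between 0.029 and 0.035 m and linear speed of each of lower_dish, spacer, upper_dish below 0.02 m/s and angular speed of header below 0.1 rad/s); the robot touches nothing.
It fails at once if glass touches glass: the second dish presses on the first (contact force between upper_dish and lower_dish above 1 N).
It fails at once if the second dish is dropped (faster than 0.5 m/s while not held) (linear speed of upper_dish above 0.5 m/s and contact force between the fingers and upper_dish below 0.1 N).
It fails at once if the plate is moved by more than 30 mm (distance of plate from where it was at the start of the episode above 0.03 m).
It fails at once if the tape roll is moved by more than 30 mm (distance of tape_roll from where it was at the start of the episode above 0.03 m).
It fails at once if the bowl is moved by more than 30 mm (distance of bowl from where it was at the start of the episode above 0.03 m).
It also fails if it takes over 70 s, if anything falls off the work surface, if the arm or the gripper's body presses on something with over 40 N, if the wrist force passes 120 N, or if a joint passes its speed limit or range.

ROBOT

A 6-joint arm with a two-finger parallel gripper is mounted at the origin on the work surface. World frame = base frame: x ahead of the robot, y to its left, z up, the work surface at z = 0. Lengths are in m, angles in rad, forces in N, time in s.
With the tool pointing down it reaches from about 0.3 to 0.75 m from the base axis. Payload 8.5 kg.
Tool frame: the origin (TCP) lies midway between the tips of the shut fingers; the grasp point (between the pads) lies 19 mm behind it; z points along the fingers, x is the direction in which the jaws open and shut, and the axes are right-handed (so a half turn about z gives the same grasp; the last joint's range is limited). The gripper opens to 88 mm and grips with 3 to 60 N. Pads are 18 mm wide; open, the fingers measure 123 mm over their backs; the gripper's body (75 mm by 187 mm) begins 45 mm behind the grasp point.
Start: joints at [0.918, 0.381, 1.297, -0, 1.464, -0.215], TCP at [0.233, 0.498, 0.207] pointing down, gripper open.
Joint ranges: [-3.11, 3.11], [-0.89, 2.33], [0.22, 2.48], [-1.42, 4.56], [0.17, 2.85], [-2.88, 2.88]. Speed limits (rad/s): [2.39, 2.39, 3.14, 3.14, 3.14, 3.14].

INTERFACE

Orientations are given as a unit quaternion [x, y, z, w].
In Python, from bench import ctrl, effector, solver, grab_frame, get_calibration, finder gives the robot as it stands. Calls block until the motion is done:
- ctrl.move_ptp(position, orientation): joint-space move of the TCP to a pose.
- ctrl.move_l(position, attitude=None, rate=0.15, stop_force=None): straight line of the TCP; attitude=None keeps the orientation; rate is the mean speed in m/s. With stop_force (N) it stops when the force on the tool has changed by that much, and returns True; else False.
- ctrl.move_j(angles): joint-space move.
- effector.grip(opening, effort=None): finger opening in m; effort is the grip in N (None keeps the last); returns when the fingers have stopped.
- ctrl.hold(seconds).
- solver.solve_ik(position, orientation): joint angles nearest the present ones, or None.
- ctrl.get_obs(): the state.
- grab_frame(name): name is "scene" or "top" or "wrist"; returns (picture, depth): 400x640x3 uint8, red, green, blue; 400x640 float32, m along the optical axis (not along the pixel's ray), 0 where there is no reading.
- get_calibration(name): a dict with "fx", "fy", "cx", "cy" (pixels), "camera_from_world" (4x4, takes a point from world to camera coordinates); the wrist camera has in their place "T_tool_cam" (4x4, takes a point from camera to tool coordinates, whose origin is the TCP and whose axes are the tool frame's). Camera axes: x right, y down, z forward; pixel columns grow to the right and rows downward; lengths in m; the calibration is good to about 2 mm. A picture is of the moment at which its call begins: read the wrist's pose just before it. get_calibration takes no time and is no camera call.
A pose or a line that the arm cannot do raises ctrl.MotionError and nothing moves.
- ctrl.hand_in(): hands the job in, once; it reports no verdict.
Trained networks look in the newest picture that a camera, given by its name, has taken for a name from the list of things; names that differ only in an ending like _2 or _b are one class to them, and where a whole thing is asked for, a point or a joint stands for the part that bears it (a point fixed in the world has none). Each returns a list of dicts, best first, with "confidence" (0 to 1); they miss things now and then, are a little off and sometimes report something else, mostly with a low value. They report only what shows in the picture. A call takes as long as a camera call. They do not tell look-alikes from the thing itself.
- finder.recognise(camera, name): "point" ([row, column] in pixels, amid what is visible of it).
- finder.landmark_of(camera, name): "point" ([row, column] in pixels: a listed point, or the origin of a listed thing).
The state is a dict: "t": time; "joint_positions": joint angles; "joint_vel": joint speeds; "joint_efforts": joint torques, N m; "eef_pos": TCP position; "orientation": TCP orientation; "contact_force": force on the tool from outside, world axes, zero at the start; "moment": the same for the moment, N m; "gripper_width": finger opening in m.
Only numpy, scipy, OpenCV 4.12 (cv2) and the standard library are available. Lean on these libraries where they do the work, as an engineer would, in place of code of your own. Each camera call takes 0.05 s, during which the arm holds its last target.

## Working session

There is one attempt and no reset: what is moved stays moved. The work goes in short steps, each a Python script; the robot and the scene stay as the last script left them, time stands still between calls to the robot, and variables do not carry over. Pictures are saved under pics/ and viewed, and the job is handed in when it is done.

```bash
ls; mkdir -p pics; cat > h.py <<'E'
import numpy as np, cv2
from bench import ctrl, effector, solver, grab_frame, get_calibration, finder
from scipy.spatial.transform import Rotation as R
def save(n,im): cv2.imwrite('pics/'+n,cv2.cvtColor(im,cv2.COLOR_RGB2BGR))
def cam_T(name,obs=None):
    c=get_calibration(name)
    if 'camera_from_world' in c: return c,np.linalg.inv(np.array(c['camera_from_world']))
    T=np.eye(4);T[:3,:3]=R.from_quat(obs['orientation']).as_matrix();T[:3,3]=obs['eef_pos']
    return c,T@np.array(c['T_tool_cam'])
def cloud(name,d,obs=None):
    c,T=cam_T(name,obs)
    v,u=np.mgrid[:d.shape[0],:d.shape[1]]
    P=np.stack([(u-c['cx'])/c['fx']*d,(v-c['cy'])/c['fy']*d,d],-1)
    W=P@T[:3,:3].T+T[:3,3]; W[d<=0]=np.nan
    return W
E
python3 - <<'E'
from h import *
for n in ['scene','top']:
    im,d=grab_frame(n); save(n+'0.png',im); W=cloud(n,d); np.save(n+'0.npy',W)
    for t in ['carton','header','lower_dish','spacer','upper_dish','plate','tape_roll','bowl']:
        for r in finder.recognise(n,t)[:5]:
            p=np.array(r['point']).astype(int); print(n,t,round(r['confidence'],2),p,W[p[0],p[1]].round(3))
print(ctrl.get_obs()['t'])
E
```

```text
pics
scene carton 0.77 [208 324] [ 0.49  -0.032  0.018]
scene header 0.74 [208 310] [ 0.544 -0.027  0.072]
scene lower_dish 0.62 [208 335] [ 0.458 -0.017  0.009]
scene spacer 0.63 [156 310] [ 0.404 -0.24   0.008]
scene spacer 0.62 [145 283] [ 0.454 -0.336  0.01 ]
scene spacer 0.58 [120 280] [ 0.4   -0.447  0.012]
scene upper_dish 0.91 [280 395] [0.459 0.268 0.004]
scene upper_dish 0.76 [326 411] [0.506 0.386 0.   ]
scene upper_dish 0.75 [254 425] [0.335 0.258 0.004]
scene upper_dish 0.55 [210 324] [ 0.49  -0.031  0.007]
scene plate 0.95 [165 223] [ 0.668 -0.381  0.001]
scene tape_roll 0.59 [342 365] [0.633 0.352 0.017]
scene tape_roll 0.46 [208 323] [ 0.488 -0.041  0.004]
scene bowl 0.94 [122 322] [ 0.275 -0.353  0.008]
top carton 0.66 [184 318] [ 0.519 -0.021  0.031]
top header 0.9 [167 319] [ 0.558 -0.024  0.083]
top lower_dish 0.63 [202 313] [ 0.469 -0.007  0.009]
top spacer 0.8 [228 468] [ 0.405 -0.446  0.011]
top spacer 0.79 [211 431] [ 0.451 -0.343  0.01 ]
top spacer 0.51 [227 389] [ 0.403 -0.224  0.013]
top upper_dish 0.73 [248 216] [0.331 0.267 0.006]
top upper_dish 0.64 [202 215] [0.463 0.276 0.006]
top upper_dish 0.58 [187 178] [0.504 0.387 0.004]
top plate 0.57 [135 441] [ 0.671 -0.372  0.008]
top tape_roll 0.64 [127 180] [0.683 0.392 0.001]
top bowl 0.65 [267 434] [ 0.294 -0.351  0.008]
0.9
```

View pics/scene0.png

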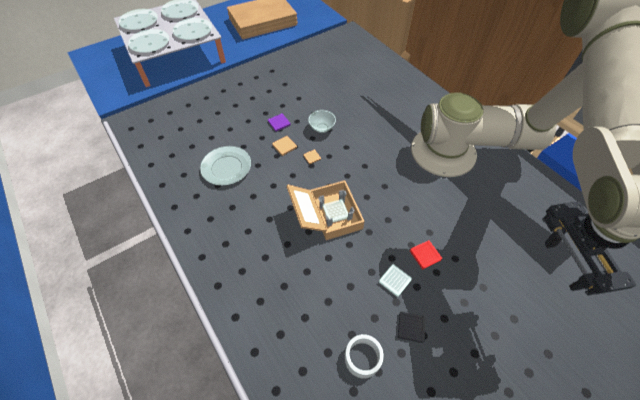

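View pics/top0.png

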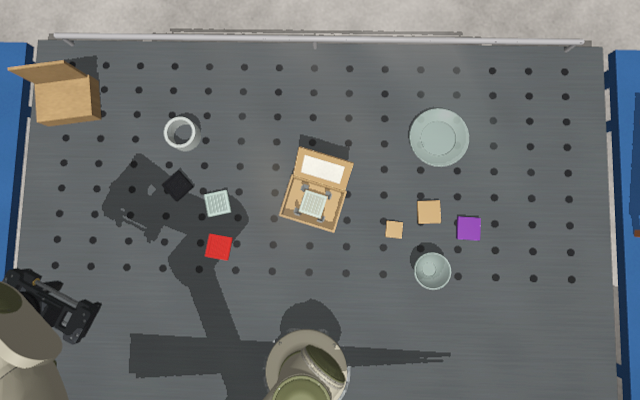

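```bash
python3 - <<'E'
import cv2,numpy as np
im=cv2.imread('pics/top0.png')
a=cv2.resize(im[195:255,365:495],None,fx=6,fy=6,interpolation=cv2.INTER_CUBIC)
b=cv2.resize(im[165:270,150:345],None,fx=4,fy=4,interpolation=cv2.INTER_CUBIC)
cv2.imwrite('pics/cropS.png',a);cv2.imwrite('pics/cropD.png',b)
E
```

```text
(no output)
```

View pics/cropS.png

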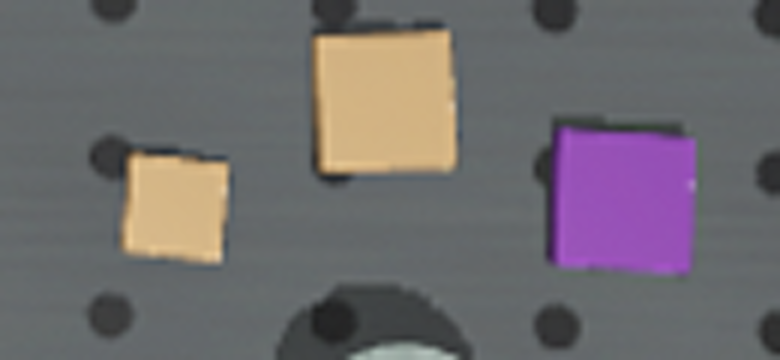

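View pics/cropD.png

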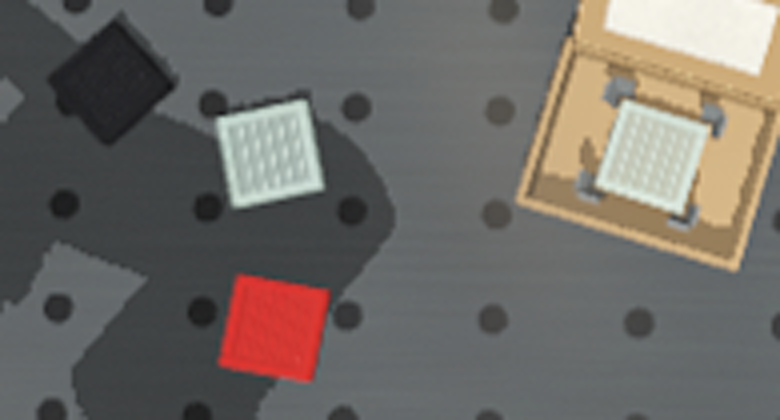

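Spacer candidates in top: large tan (211,429), small tan (228,394), purple (228,468). I choose the large tan one. Dish candidates in top: clear glass (203,217), red (247,218), black (185,178), and the one in the carton (203,314), which is the lower dish. I choose (203,217). The crop confirms both choices. Next come wrist close-ups.

```bash
cat >> h.py <<'E'
def down(yaw):  # tool x along world dir yaw, z down
    return (R.from_euler('z',yaw)*R.from_euler('x',np.pi)).as_quat()
E
python3 - <<'E'
from h import *
print(np.array(get_calibration('wrist')['T_tool_cam']).round(3), get_calibration('wrist')['fx'])
o=ctrl.get_obs(); print(R.from_quat(o['orientation']).as_matrix().round(2))
W=np.load('top0.npy')
# rough tool yaw choices
def best(pos,yaw):
    out=[]
    for y in (yaw,yaw+np.pi,yaw-np.pi):
        q=solver.solve_ik(pos,down(y)); 
        if q is not None: out.append((round(y,2),np.round(q,2)))
    return out
for p,y in (([.46,.274,.3],1.4),([.47,-.015,.3],1.32),([.451,-.343,.3],1.55)): print(best(p,y))
E
```

```text
[[ 1.     0.001  0.001 -0.001]
 [-0.001  0.957  0.289 -0.076]
 [-0.    -0.289  0.957 -0.177]
 [ 0.     0.     0.     1.   ]] 283.69723033691815
[[ 0.42  0.91  0.  ]
 [ 0.91 -0.42  0.  ]
 [ 0.    0.   -1.  ]]
[(1.4, array([ 0.32,  0.31,  1.15, -0.  ,  1.69, -1.08])), (4.54, array([0.32, 0.31, 1.15, 0.  , 1.69, 2.06])), (-1.74, array([0.32, 0.31, 1.15, 0.  , 1.69, 2.06]))]
[(1.32, array([-0.28,  0.18,  1.31,  0.  ,  1.65, -1.6 ])), (4.46, array([-0.28,  0.18,  1.31, -0.  ,  1.65,  1.54])), (-1.82, array([-0.28,  0.18,  1.31, -0.  ,  1.65,  1.54]))]
[(1.55, array([-0.86,  0.37,  1.06,  0.  ,  1.72, -2.41])), (4.69, array([-0.86,  0.37,  1.06, -0.  ,  1.72,  0.73])), (-1.59, array([-0.86,  0.37,  1.06, -0.  ,  1.72,  0.73]))]
```

```bash
python3 - <<'E'
from h import *
for n,p,y in (('dish',[.46,.274,.15],1.4),('carton',[.455,-.015,.22],1.32),('spacer',[.451,-.343,.15],1.55)):
    ctrl.move_ptp(p,down(y)); ctrl.hold(.1)
    o=ctrl.get_obs(); im,d=grab_frame('wrist'); save('w_%s.png'%n,im)
    np.savez('w_%s.npz'%n,im=im,d=d,pos=o['eef_pos'],q=o['orientation'])
    W=cloud('wrist',d,o)
    for t in {'dish':['upper_dish'],'spacer':['spacer'],'carton':['carton','lower_dish','header']}[n]:
        for r in finder.landmark_of('wrist',t)[:3]:
            p=np.array(r['point']).astype(int);print(n,t,r['confidence'],p,W[p[0],p[1]].round(3))
print(ctrl.get_obs()['t'])
E
```

```text
dish upper_dish 0.68 [ 75 284] [0.337 0.259 0.007]
dish upper_dish 0.66 [186 311] [0.458 0.266 0.006]
dish upper_dish 0.61 [207 414] [0.503 0.382 0.006]
carton header 0.86 [225 326] [ 0.514 -0.02   0.047]
spacer spacer 0.94 [135 414] [ 0.396 -0.237  0.008]
spacer spacer 0.82 [144 225] [ 0.401 -0.444  0.011]
spacer spacer 0.63 [179 325] [ 0.442 -0.335  0.011]
5.2417
```

View pics/w_dish.png

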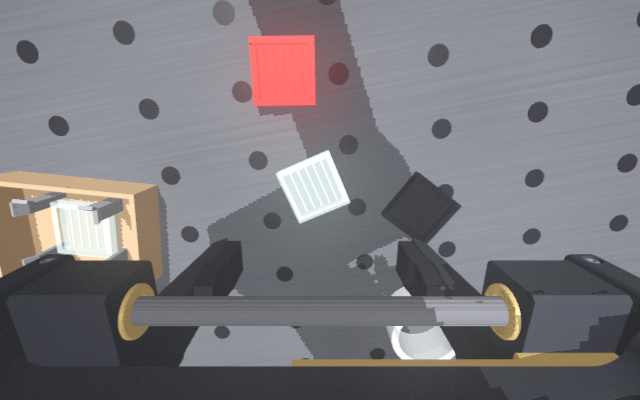

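View pics/w_carton.png

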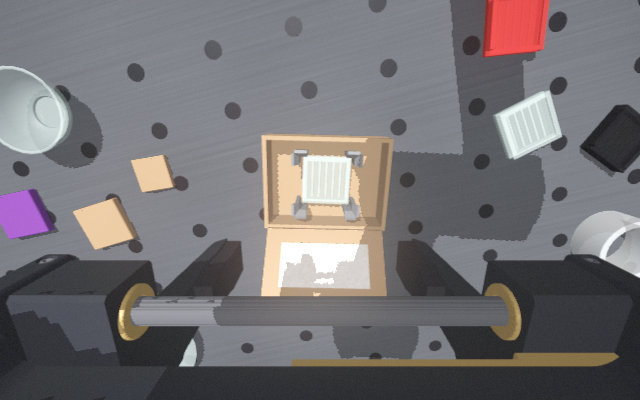

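View pics/w_spacer.png

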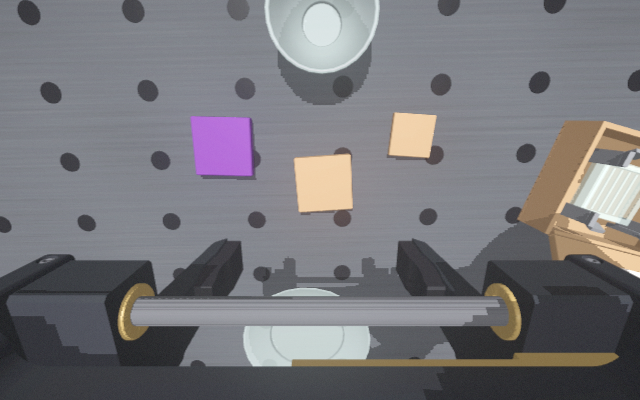

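```bash
cat >> h.py <<'E'
def load(n):
    z=np.load('w_%s.npz'%n); return z['im'],z['d'],dict(eef_pos=z['pos'],orientation=z['q'])
def toplane(pts,name,obs,z):  # pts (N,2) col,row
    c,T=cam_T(name,obs); pts=np.asarray(pts,float)
    r=np.stack([(pts[:,0]-c['cx'])/c['fx'],(pts[:,1]-c['cy'])/c['fy'],np.ones(len(pts))],-1)@T[:3,:3].T
    return (T[:3,3]+r*((z-T[2,3])/r[:,2])[:,None])[:,:2]
def rect(mask,name,obs,z):
    cs,_=cv2.findContours(mask.astype(np.uint8),cv2.RETR_EXTERNAL,cv2.CHAIN_APPROX_NONE)
    c=max(cs,key=cv2.contourArea)[:,0,:]
    return cv2.minAreaRect((toplane(c,name,obs,z)*1000).astype(np.float32))
E
python3 - <<'E'
from h import *
for n,box,z in (('spacer',(130,230,270,380),.012),('dish',(135,235,262,365),.016)):
    im,d,o=load(n); r0,r1,c0,c1=box
    W=cloud('wrist',d,o); hsv=cv2.cvtColor(im,cv2.COLOR_RGB2HSV)
    m=np.zeros(d.shape,bool); 
    s=hsv[r0:r1,c0:c1]
    m[r0:r1,c0:c1]= (s[...,1]>60)&(s[...,2]>150) if n=='spacer' else (s[...,2]>150)
    print(n,m.sum(),rect(m,'wrist',o,z),'depth z med',np.nanmedian(W[m][:,2]),'xy mid',np.nanmedian(W[m],0), 'bench z',np.nanmedian(W[100:120,330:360,2]))
im,d,o=load('carton'); W=cloud('wrist',d,o)
sel=(W[...,2]>.038)&(W[...,2]<.05); sel[:125]=0; sel[235:]=0; sel[:,:255]=0; sel[:,400:]=0
P=W[sel][:,:2]; print(len(P), cv2.minAreaRect((P*1000).astype(np.float32)))
cv2.imwrite('pics/sel.png',(sel*255).astype(np.uint8))
c=cv2.resize(im[120:310,240:410],None,fx=4.5,fy=3.1*1.45,interpolation=cv2.INTER_CUBIC)
c=cv2.resize(im[120:250,245:405],None,fx=4.5,fy=4.5,interpolation=cv2.INTER_CUBIC); save('cc.png',c)
E
```

```text
spacer 3087 ((447.10321044921875, -336.9796142578125), (64.46183776855469, 63.436248779296875), 2.919933557510376) depth z med 0.011456854215428275 xy mid [ 0.44585795 -0.33680949  0.01145685] bench z -0.0003921055392094308
dish 4949 ((440.4460754394531, 251.69775390625), (107.5168685913086, 89.24707794189453), 13.704594612121582) depth z med 0.005450795111856144 xy mid [0.44610887 0.25579293 0.0054508 ] bench z -0.0003964617750267796
2572 ((462.7286376953125, -6.4897613525390625), (160.49661254882812, 120.21354675292969), 74.3396224975586)
```

View pics/cc.png

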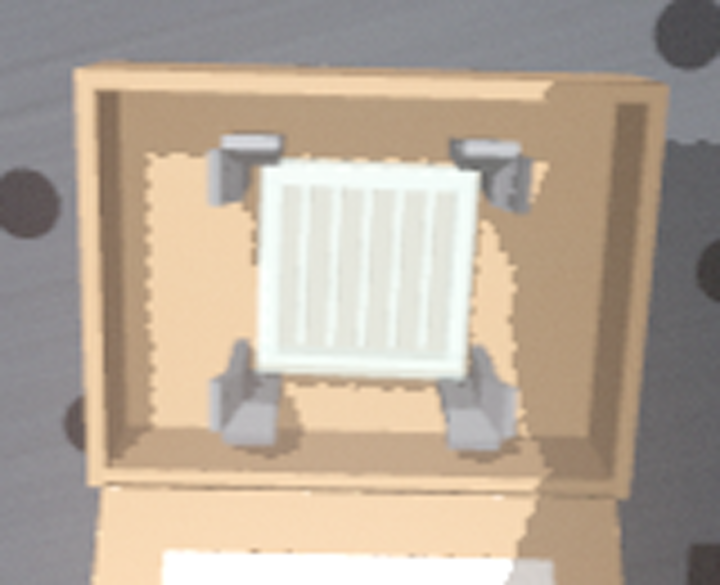

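```bash
cat >> h.py <<'E'
CX,CY,CYAW=.4627,-.0065,np.radians(-15.66)
def gripat(x,y,yaw,z=.003,effort=15,op=.078):
    effector.grip(op); ctrl.move_ptp([x,y,.09],down(yaw)); ctrl.move_l([x,y,z],rate=.12,stop_force=8)
    effector.grip(.05,effort); o=ctrl.get_obs(); print('grip',o['eef_pos'].round(4) if hasattr(o['eef_pos'],'round') else o['eef_pos'],o['gripper_width'],o['t'])
E
python3 - <<'E'
from h import *
gripat(.4471,-.3370,np.radians(92.92))
o=ctrl.get_obs(); p=np.array(o['eef_pos'])
ctrl.move_l([.4471,-.3370,.15],rate=.2)
ctrl.move_ptp([CX,CY,.15],down(CYAW+np.pi/2)); ctrl.hold(.1)
o=ctrl.get_obs(); im,d=grab_frame('wrist'); save('hold1.png',im)
np.savez('w_hold1.npz',im=im,d=d,pos=o['eef_pos'],q=o['orientation']); print(o['t'],o['gripper_width'],o['eef_pos'],o['contact_force'])
E
```

```text
grip [ 0.4471 -0.337   0.003 ] 0.0498663523325822 7.4083
9.6417 0.04987481309278643 [ 0.46299942 -0.00741116  0.14982806] [-0.174589   -0.08445291 -0.04071598]
```

View pics/hold1.png

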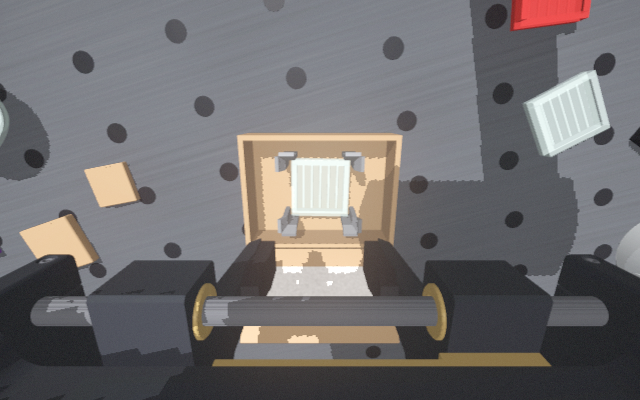

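The picture shows the gripper over the carton at a 50 mm opening with nothing in it. The large tan spacer is still on the bench at about (245,60), so the grasp missed. I'll find out why before retrying.

```bash
python3 - <<'E'
from h import *
im,d=grab_frame('top'); save('top1.png',im); W=cloud('top',d)
hsv=cv2.cvtColor(im,cv2.COLOR_RGB2HSV); 
m=np.zeros(d.shape,bool); s=hsv[195:226,410:450]; m[195:226,410:450]=(s[...,1]>60)&(s[...,2]>150)
print('top now',m.sum(),rect(m,'top',None,.012))
im0=cv2.cvtColor(cv2.imread('pics/top0.png'),cv2.COLOR_BGR2RGB);hsv=cv2.cvtColor(im0,cv2.COLOR_RGB2HSV)
m=np.zeros(d.shape,bool); s=hsv[195:226,410:450]; m[195:226,410:450]=(s[...,1]>60)&(s[...,2]>150)
print('top before',m.sum(),rect(m,'top',None,.012))
c,T=cam_T('top'); print(T.round(3)); print(get_calibration('wrist')['fx'],get_calibration('wrist')['cx'])
im,d,o=load('carton'); hsv=cv2.cvtColor(im,cv2.COLOR_RGB2HSV)
m=np.zeros(d.shape,bool); s=hsv[190:255,65:140]; m[190:255,65:140]=(s[...,1]>60)&(s[...,2]>150)
print('carton view',rect(m,'wrist',o,.012))
im,d,o=load('hold1'); hsv=cv2.cvtColor(im,cv2.COLOR_RGB2HSV)
m=np.zeros(d.shape,bool); s=hsv[210:300,15:110]; m[210:300,15:110]=(s[...,1]>60)&(s[...,2]>150)
print('hold view',rect(m,'wrist',o,.012))
save('t1.png',cv2.resize(im0*0+grab_frame('top')[0],None,fx=1,fy=1))
E
```

```text
top now 511 ((449.3056945800781, -336.3503723144531), (65.04077911376953, 62.61018371582031), 1.3423397541046143)
top before 514 ((449.303466796875, -336.2547302246094), (65.04077911376953, 62.80148696899414), 1.3423397541046143)
[[ 0.024 -0.996  0.084  0.399]
 [-0.999 -0.022  0.023 -0.049]
 [-0.021 -0.085 -0.996  1.051]
 [ 0.     0.     0.     1.   ]]
283.69723033691815 319.1097539398034
carton view ((447.833251953125, -333.80035400390625), (63.6576042175293, 66.81291961669922), 2.961653709411621)
hold view ((447.748291015625, -332.9228515625), (63.32365417480469, 67.98426818847656), 2.721461772918701)
```

View pics/top1.png

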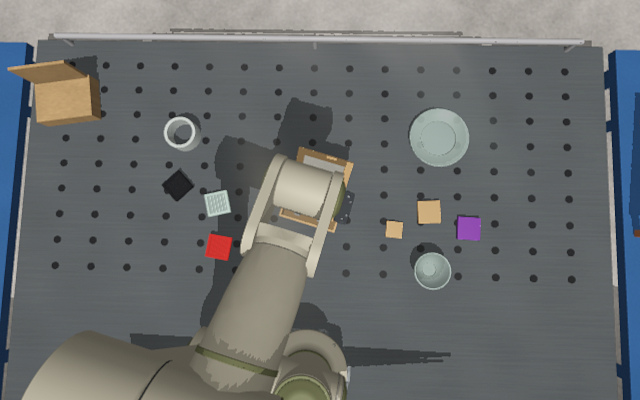

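The spacer has not moved at all, so the fingers may have closed above it. I'll measure where the fingertips really are from the wrist depth.

```bash
python3 - <<'E'
from h import *
for n in ('hold1','spacer'):
    im,d,o=load(n); c=get_calibration('wrist'); T=np.array(c['T_tool_cam'])
    v,u=np.mgrid[:400,:640]; P=np.stack([(u-c['cx'])/c['fx']*d,(v-c['cy'])/c['fy']*d,d],-1)@T[:3,:3].T+T[:3,3]
    m=(d>0)&(d<.23)&(v>225)&(v<300)
    Q=P[m]; print(n,'min/max x',Q[:,0].min(),Q[:,0].max(),'z max',np.percentile(Q[:,2],[50,90,99,100]).round(4))
    for side in (-1,1):
        S=Q[(Q[:,0]*side>0)&(abs(Q[:,0])<.1)]; i=np.argsort(-S[:,2])[:8]; print(S[i].round(3).tolist()[:5])
    print('zero depth count in finger region',(d[235:300,200:440]==0).sum())
    for r in (238,245,255,265,280):print(r,[P[r,cc].round(3).tolist() for cc in ((270,365) if n=='hold1' else (238,402))])
    p=ctrl.get_obs(); 
save('tip.png',cv2.resize(load('hold1')[0][215:330,200:440],None,fx=3.3,fy=3.3))
E
```

```text
hold1 min/max x -0.08616471309671174 0.08553786178705639 z max [-0.1061 -0.0574 -0.0351 -0.0296]
[[-0.025, 0.006, -0.03], [-0.033, -0.011, -0.03], [-0.025, 0.006, -0.03], [-0.026, -0.01, -0.031], [-0.025, -0.006, -0.031]]
[[0.033, -0.011, -0.03], [0.025, 0.006, -0.03], [0.025, 0.006, -0.03], [0.025, -0.003, -0.031], [0.033, -0.012, -0.031]]
zero depth count in finger region 54
238 [[-0.056, 0.055, 0.121], [0.052, 0.055, 0.12]]
245 [[-0.027, -0.01, -0.036], [0.025, -0.009, -0.035]]
255 [[-0.025, -0.009, -0.047], [0.025, -0.004, -0.036]]
265 [[-0.025, -0.005, -0.049], [0.025, 0.001, -0.038]]
280 [[-0.025, 0.003, -0.05], [0.046, 0.081, 0.075]]
spacer min/max x -0.0864576179943022 0.0858066830762978 z max [-0.1062 -0.0528 -0.0342 -0.0302]
[[-0.045, 0.001, -0.03], [-0.053, -0.011, -0.03], [-0.052, -0.011, -0.03], [-0.044, 0.007, -0.031], [-0.044, -0.001, -0.031]]
[[0.05, -0.01, -0.031], [0.047, -0.01, -0.031], [0.044, -0.001, -0.031], [0.052, -0.012, -0.031], [0.052, -0.01, -0.031]]
zero depth count in finger region 59
238 [[-0.102, 0.068, 0.151], [0.103, 0.068, 0.15]]
245 [[-0.044, -0.01, -0.036], [0.045, -0.01, -0.036]]
255 [[-0.044, -0.005, -0.038], [0.044, -0.005, -0.039]]
265 [[-0.044, 0.0, -0.04], [0.044, -0.0, -0.041]]
280 [[-0.107, 0.128, 0.151], [0.044, 0.007, -0.043]]
```

View pics/tip.png

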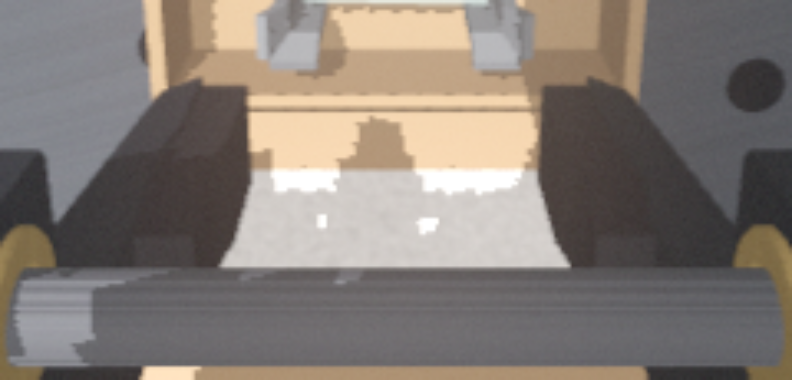

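The depth puts the fingertips 29.5 mm short of the nominal TCP at both openings. That explains the miss: the tips closed at z≈33 mm, above the spacer. I'll correct for it and check by touch.

```bash
cat >> h.py <<'E'
TIP=.0295  # real tips this far behind nominal TCP
def gripat(x,y,yaw,z=.003,effort=15,op=.078):
    effector.grip(op); ctrl.move_ptp([x,y,.06],down(yaw)); ctrl.move_l([x,y,.005-TIP],rate=.12,stop_force=8)
    print('touch',ctrl.move_l([x,y,z-TIP],rate=.03,stop_force=5))
    effector.grip(.05,effort); o=ctrl.get_obs(); print('grip',np.round(o['eef_pos'],4),o['gripper_width'],o['t'])
E
python3 - <<'E'
from h import *
ctrl.move_l([.455,-.06,.17],rate=.3)
gripat(.4475,-.3365,np.radians(92.8),z=.002)
o=ctrl.get_obs()
if o['gripper_width']>.055: ctrl.move_l([.4475,-.3365,.15],rate=.2)
o=ctrl.get_obs();im,d=grab_frame('wrist'); save('hold2.png',im)
np.savez('w_hold2.npz',im=im,d=d,pos=o['eef_pos'],q=o['orientation']); print(o['t'],o['gripper_width'],o['eef_pos'],o['contact_force'])
E
```

```text
touch False
grip [ 0.4476 -0.3366 -0.0273] 0.06373084391146465 13.325
14.3667 0.06395481853241734 [ 0.44710906 -0.33607688  0.14895926] [ 0.15959788 -0.5629668  -0.22776562]
```

View pics/hold2.png

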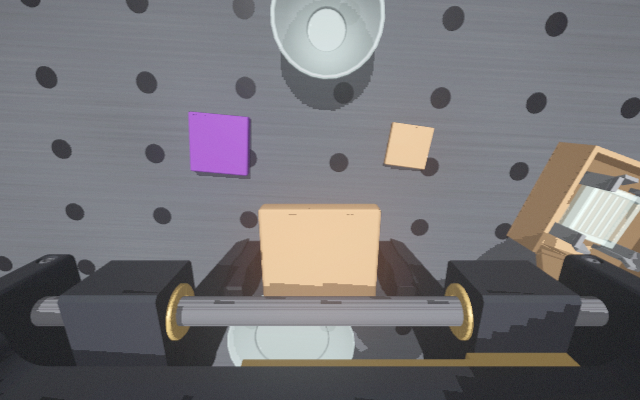

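The spacer is held, its top face spanning about rows 205–295 and columns 260–380. I'll measure its pose in the hand.

```bash
cat >> h.py <<'E'
def inhand(n,thr=lambda h:(h[...,1]>60)&(h[...,2]>120),box=(195,300,250,390)):
    im,d,o=load(n); c=get_calibration('wrist'); T=np.array(c['T_tool_cam'])
    v,u=np.mgrid[:400,:640]; P=np.stack([(u-c['cx'])/c['fx']*d,(v-c['cy'])/c['fy']*d,d],-1)@T[:3,:3].T+T[:3,3]
    r0,r1,c0,c1=box; hs=cv2.cvtColor(im,cv2.COLOR_RGB2HSV)[r0:r1,c0:c1]; Q=P[r0:r1,c0:c1]; m=thr(hs)&(d[r0:r1,c0:c1]>0)&(Q[...,2]<.0)&(Q[...,2]>-.08)
    return Q[m]
E
python3 - <<'E'
from h import *
Q=inhand('hold2'); print(len(Q),np.percentile(Q,[0,1,50,99,100],axis=0).round(4))
top=Q[Q[:,2]<np.median(Q[:,2])+.004]; A=np.c_[top[:,:2],np.ones(len(top))]; k=np.linalg.lstsq(A,top[:,2],rcond=None)[0]; print('plane',k)
print('front y by x:',[(round(a,3),top[abs(top[:,0]-a)<.003][:,1].min().round(4)) for a in (-.025,-.012,0,.012,.025)])
E
```

```text
10763 [[-0.0329 -0.0319 -0.0408]
 [-0.031  -0.0315 -0.0402]
 [-0.0001 -0.0091 -0.0388]
 [ 0.031   0.0193 -0.031 ]
 [ 0.0319  0.0206 -0.0288]]
plane [-0.00173076 -0.00641929 -0.03882975]
front y by x: [(-0.025, np.float64(-0.0318)), (-0.012, np.float64(-0.0317)), (0, np.float64(-0.0317)), (0.012, np.float64(-0.0319)), (0.025, np.float64(-0.0319))]
```

```bash
python3 - <<'E'
from h import *
im,d,o=load('hold1'); W=cloud('wrist',d,o)
sel=(W[...,2]>.038)&(W[...,2]<.05); sel[:125]=0; sel[246:]=0; sel[:,:230]=0; sel[:,410:]=0
print('hold1 carton',cv2.minAreaRect((W[sel][:,:2]*1000).astype(np.float32)))
q=down(CYAW+np.pi/2)
ctrl.move_ptp([CX,CY,.10],q); ctrl.hold(.3); o=ctrl.get_obs(); print(np.round(o['eef_pos'],4),R.from_quat(o['orientation']).as_euler('xyz').round(4),CYAW+np.pi/2)
ctrl.move_l([CX,CY,.03],rate=.1,stop_force=8)
hit=ctrl.move_l([CX,CY,-.0075],rate=.025,stop_force=5); o=ctrl.get_obs()
print(hit,np.round(o['eef_pos'],4),np.round(o['contact_force'],2),o['t'],o['gripper_width'])
E
```

```text
hold1 carton ((461.1867370605469, -6.445953369140625), (160.8735809326172, 116.45226287841797), 74.26226806640625)
[ 0.4628 -0.007   0.1   ] [ 3.1415 -0.      1.2967] 1.2974777659325847
False [ 0.4627 -0.0065 -0.0074] [-0.61  1.21  2.02] 18.4833 0.06397451750009775
```

```bash
python3 - <<'E'
from h import *
effector.grip(.074); ctrl.hold(.25)
ctrl.move_l([CX,CY,.03],rate=.1); ctrl.move_l([CX-.01,CY,.17],rate=.3); ctrl.hold(.1)
o=ctrl.get_obs();im,d=grab_frame('wrist'); save('p1.png',cv2.resize(im[110:260,225:425],None,fx=4,fy=4))
np.savez('w_p1.npz',im=im,d=d,pos=o['eef_pos'],q=o['orientation'])
W=cloud('wrist',d,o); hs=cv2.cvtColor(im,cv2.COLOR_RGB2HSV)
P=W.reshape(-1,3); Rm=R.from_euler('z',-CYAW).as_matrix(); L=(P-[CX,CY,0])@Rm.T
s=L[(abs(L[:,0])<.036)&(abs(L[:,1])<.036)&(L[:,2]>.024)&(L[:,2]<.04)]
s=s[abs(s[:,2]-np.median(s[:,2]))<.003]
print(len(s),np.median(s[:,2]),s.min(0).round(4),s.max(0).round(4)); A=np.c_[s[:,:2],np.ones(len(s))]; print('tilt',np.linalg.lstsq(A,s[:,2],rcond=None)[0].round(4),o['t'])
im,d,o=load('dish'); h=cv2.cvtColor(im,cv2.COLOR_RGB2HSV)
r0,r1,c0,c1=135,235,262,365
for th in (175,190,205):
    m=np.zeros(d.shape,np.uint8); m[r0:r1,c0:c1]=h[r0:r1,c0:c1,2]>th
    m=cv2.morphologyEx(m,cv2.MORPH_CLOSE,np.ones((5,5)));print(th,m.sum(),rect(m,'wrist',o,.016))
E
```

```text
2999 0.03149197213666654 [-0.0359 -0.0358  0.0285] [0.036  0.0354 0.0344]
tilt [0.0015 0.0003 0.0315] 20.3333
175 3301 ((457.6453857421875, 267.75872802734375), (66.28787994384766, 65.39604949951172), 13.908828735351562)
190 3236 ((457.5247497558594, 267.7283020019531), (65.54591369628906, 64.5527114868164), 13.68006706237793)
205 3196 ((457.6512145996094, 267.81781005859375), (65.00987243652344, 64.36384582519531), 13.806078910827637)
```

View pics/p1.png

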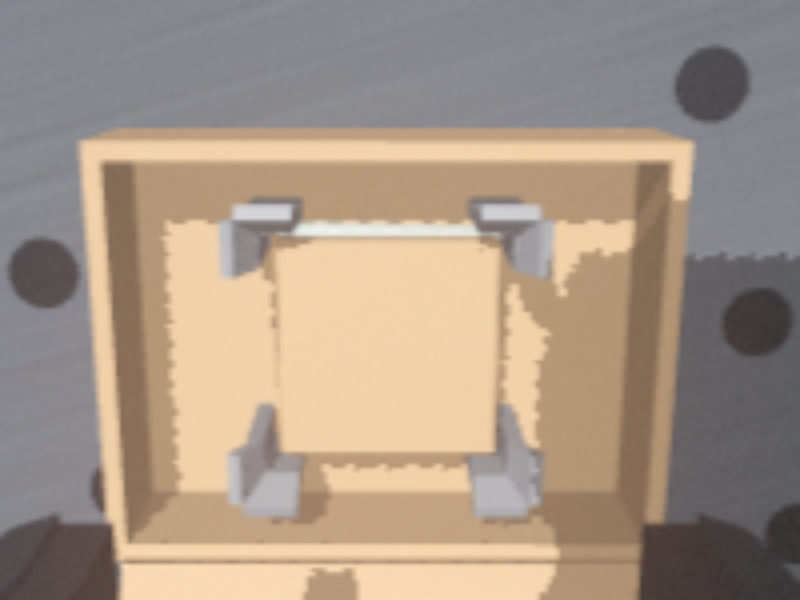

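The spacer is flat: top at 31.5 mm against 32 expected, tilt about 0, between the corner pieces with a strip of the lower dish visible at its front. Next is the dish.

```bash
python3 - <<'E'
from h import *
gripat(.4576,.2678,np.radians(103.8),z=.002,effort=20)
o=ctrl.get_obs(); print(o['gripper_width'])
if o['gripper_width']>.055:
    ctrl.move_l([.4576,.2678,.12],rate=.15)
    ctrl.move_ptp([CX,CY,.12],down(CYAW+np.pi/2)); ctrl.hold(.3)
o=ctrl.get_obs();im,d=grab_frame('wrist'); save('hold3.png',im)
np.savez('w_hold3.npz',im=im,d=d,pos=o['eef_pos'],q=o['orientation']); print(o['t'],o['gripper_width'],np.round(o['eef_pos'],4),np.round(o['contact_force'],2))
Q=inhand('hold3',thr=lambda h:h[...,0]>-1)
t=Q[(Q[:,2]<-.038)&(abs(Q[:,0])<.0315)]; print(np.percentile(t,[0,1,50,99,100],axis=0).round(4))
print([(a,t[abs(t[:,0]-a)<.003][:,1].min().round(4)) for a in (-.025,-.012,0,.012,.025)])
E
```

```text
touch False
grip [ 0.4577  0.2679 -0.0273] 0.06399260141025823 23.25
0.06399260141025823
25.75 0.06389394492270356 [ 0.4628 -0.0059  0.12  ] [-0.18 -0.   -1.12]
[[-0.0315 -0.0316 -0.0486]
 [-0.0313 -0.0312 -0.0442]
 [ 0.0006 -0.0249 -0.0428]
 [ 0.0313  0.0166 -0.0383]
 [ 0.0315  0.0193 -0.038 ]]
[(-0.025, np.float64(-0.0313)), (-0.012, np.float64(-0.0315)), (0, np.float64(-0.0313)), (0.012, np.float64(-0.0314)), (0.025, np.float64(-0.0313))]
```

View pics/hold3.png

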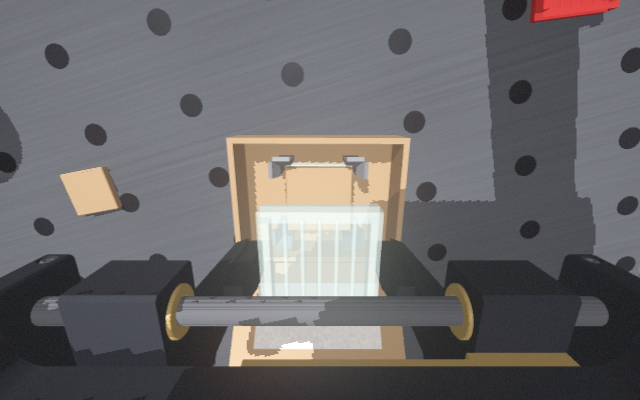

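The clear dish is held level, centred to within about 0.5 mm, over the carton. I'll lower it now.

```bash
python3 - <<'E'
from h import *
ctrl.move_l([CX,CY,.04],rate=.1,stop_force=8)
hit=ctrl.move_l([CX,CY,.0047],rate=.025,stop_force=5); o=ctrl.get_obs()
print(hit,np.round(o['eef_pos'],4),np.round(o['contact_force'],2),o['t'],o['gripper_width'])
if o['eef_pos'][2]<.007:
    effector.grip(.074); ctrl.hold(.25)
    ctrl.move_l([CX,CY,.04],rate=.1); ctrl.move_l([CX-.01,CY,.17],rate=.3); ctrl.hold(.1)
    o=ctrl.get_obs();im,d=grab_frame('wrist'); save('p2.png',cv2.resize(im[110:260,225:425],None,fx=4,fy=4))
    np.savez('w_p2.npz',im=im,d=d,pos=o['eef_pos'],q=o['orientation'])
    W=cloud('wrist',d,o)
    L=(W.reshape(-1,3)-[CX,CY,0])@R.from_euler('z',-CYAW).as_matrix().T
    s=L[(abs(L[:,0])<.031)&(abs(L[:,1])<.031)&(L[:,2]>.025)&(L[:,2]<.06)]
    print(np.percentile(s[:,2],[1,10,50,90,99]).round(4)); s=s[s[:,2]>np.percentile(s[:,2],98)-.004]
    print(len(s),np.linalg.lstsq(np.c_[s[:,:2],np.ones(len(s))],s[:,2],rcond=None)[0].round(4),o['t'])
    # header plane
    h=L[(L[:,0]>.06)&(L[:,0]<.15)&(abs(L[:,1])<.06)&(L[:,2]>.055)&(L[:,2]<.15)]
    if len(h)>100:
        k=np.polyfit(h[:,2],h[:,0],1); print('header x=',k,len(h),'lean',np.arctan(k[0]),h[:,2].max())
E
```

```text
False [ 0.4628 -0.0065  0.0048] [ 0.27 -0.09 -1.52] 28.3083 0.06382061479847223
[0.0359 0.0369 0.0384 0.0479 0.0488]
1035 [-0.0049 -0.0017  0.0474] 30.1
header x= [ 1.16200574 -0.00229199] 5903 lean 0.8601914597931845 0.11157345090442981
```

View pics/p2.png

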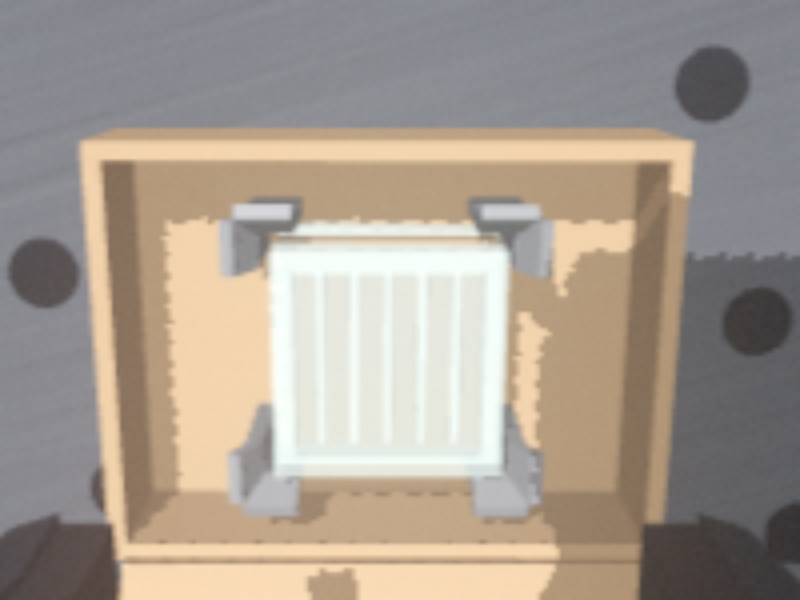

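Rim at 47.5 mm (48 expected) and level: the dish sits on the spacer between all four corner pieces. The header leans 0.86 rad and is centred on its hinge line. I'll push it from behind with shut fingers to a slight overfold, back off and measure.

```bash
cat >> h.py <<'E'
def loc(x,y,z): return list(R.from_euler('z',CYAW).apply([x,y,z])+[CX,CY,0])
def push(xl,tip=.093,back=.155,first=True):
    if first:
        ctrl.move_l(loc(back,0,.17),rate=.3)
    ctrl.move_l(loc(back,0,tip-TIP),rate=.2,stop_force=8)
    hit=ctrl.move_l(loc(xl,0,tip-TIP),rate=.08,stop_force=25); o=ctrl.get_obs(); print('push',hit,np.round(o['eef_pos'],4),np.round(o['contact_force'],2),o['t'])
def header(n,xl=.05,z=.19):
    ctrl.move_l(loc(xl+.0,0,z),rate=.3); ctrl.hold(.15)
    o=ctrl.get_obs();im,d=grab_frame('wrist'); save(n+'.png',im); np.savez('w_%s.npz'%n,im=im,d=d,pos=o['eef_pos'],q=o['orientation'])
    L=(cloud('wrist',d,o).reshape(-1,3)-[CX,CY,0])@R.from_euler('z',-CYAW).as_matrix().T
    h=L[(L[:,0]>.0)&(L[:,0]<.15)&(abs(L[:,1])<.065)&(L[:,2]>.06)&(L[:,2]<.15)]
    print('n',len(h),'zmax',np.percentile(h[:,2],99) if len(h) else None)
    for a in np.arange(.06,.15,.01):
        s=h[abs(h[:,2]-a)<.005]
        if len(s)>5: print(round(a,3),len(s),np.percentile(s[:,0],[5,50,95]).round(4))
    print('t',o['t'])
E
python3 - <<'E'
from h import *
effector.grip(.0)
push(.063)
ctrl.move_l(loc(.10,0,.093-TIP),rate=.15)
ctrl.move_l(loc(.10,0,.17),rate=.3)
header('hd1')
E
```

```text
push False [ 0.5246 -0.0239  0.0644] [ 5.46 -1.71  4.31] 33.9583
n 5629 zmax 0.14114571422732794
0.06 214 [0.0536 0.054  0.0544]
0.07 341 [0.0541 0.0546 0.0551]
0.08 425 [0.0546 0.0554 0.0562]
0.09 489 [0.0557 0.0564 0.0571]
0.1 520 [0.0568 0.0574 0.0581]
0.11 577 [0.0578 0.0584 0.0593]
0.12 725 [0.0588 0.0595 0.0606]
0.13 725 [0.0602 0.0609 0.0617]
0.14 1613 [0.0614 0.0643 0.0689]
t 35.35
```

View pics/hd1.png

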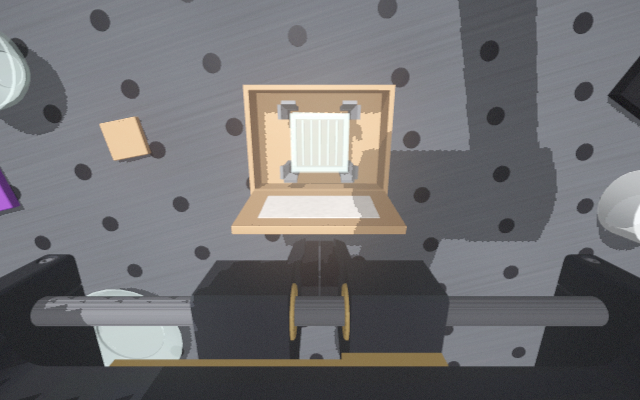

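The panel now rests at 0.098 rad outward after about 0.22 rad of springback. I'll push 0.1 rad further.

```bash
python3 - <<'E'
from h import *
ctrl.move_l(loc(.10,0,.17),rate=.3)
push(.058,back=.10,first=False)
ctrl.move_l(loc(.10,0,.093-TIP),rate=.15)
ctrl.move_l(loc(.10,0,.17),rate=.3)
header('hd2')
E
```

```text
push False [ 0.5199 -0.0226  0.0645] [ 5.35 -0.51  0.07] 37.0917
n 4363 zmax 0.14165894004759996
0.06 126 [0.0518 0.052  0.0523]
0.07 224 [0.0513 0.0516 0.0521]
0.08 280 [0.0512 0.0515 0.0521]
0.09 351 [0.0512 0.0515 0.052 ]
0.1 335 [0.051  0.0514 0.052 ]
0.11 422 [0.051  0.0514 0.0519]
0.12 502 [0.051  0.0513 0.0519]
0.13 535 [0.0514 0.0517 0.052 ]
0.14 1588 [0.0515 0.0544 0.0585]
t 38.5167
```

View pics/hd2.png

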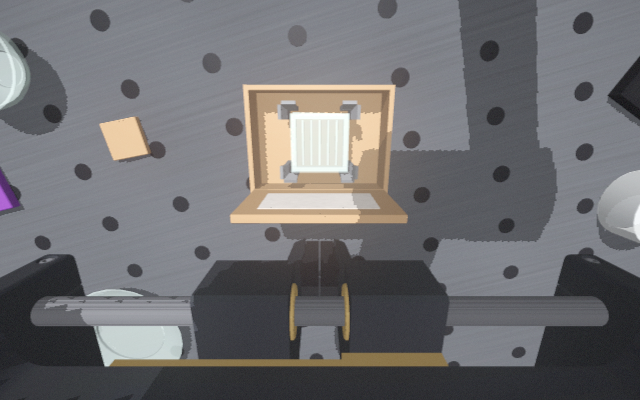

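The panel is upright to within about 0.01 rad. I'll do a last check of the stack and bystanders, then hand in.

```bash
python3 - <<'E'
from h import *
ctrl.move_l(loc(.0,0,.24),rate=.3); ctrl.hold(.2)
o=ctrl.get_obs();im,d=grab_frame('wrist'); save('fin.png',im)
L=(cloud('wrist',d,o).reshape(-1,3)-[CX,CY,0])@R.from_euler('z',-CYAW).as_matrix().T
s=L[(abs(L[:,0])<.036)&(abs(L[:,1])<.036)&(L[:,2]>.043)&(L[:,2]<.06)]
print('rim z',np.median(s[:,2]))
h=L[(L[:,0]>.03)&(L[:,0]<.1)&(abs(L[:,1])<.06)&(L[:,2]>.065)&(L[:,2]<.13)]
print('header slope',np.polyfit(h[:,2],h[:,0],1)[0],len(h))
v=grab_frame('top')[0].astype(int); a=cv2.cvtColor(cv2.imread('pics/top0.png'),cv2.COLOR_BGR2RGB).astype(int)
df=abs(v-a).max(-1)
for n,(r,c,k) in dict(plate=(137,440,35),bowl=(270,433,25),tape=(134,182,22)).items(): print(n,'changed px',(df[r-k:r+k,c-k:c+k]>40).sum())
print(ctrl.get_obs()['t'],np.round(o['contact_force'],2)); ctrl.hand_in()
E
```

```text
rim z 0.047291285337138354
header slope -0.004123987230535956 1996
plate changed px 0
bowl changed px 0
tape changed px 0
39.25 [0.13 0.19 0.65]
the job is handed in; nothing more can be done
```

View pics/fin.png

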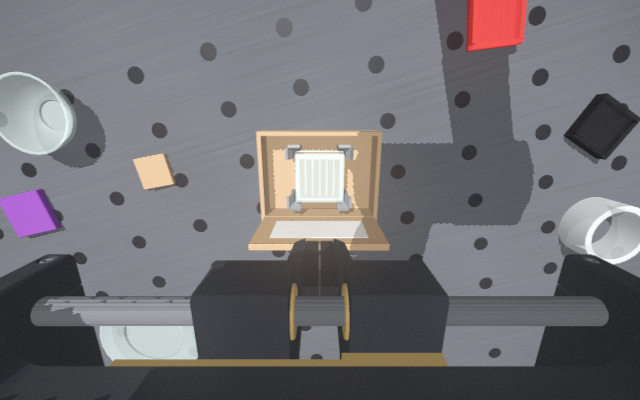

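I laid the large tan spacer on the lower dish, set the clear glass dish on it, and folded the header up in two pushes. I handed the job in at about 39 s; no verdict is reported.

**Last checks**
- **Stack:** the upper dish's rim is 47.3 mm above the bench (48 expected). It was level when placed and lies between all four corner pieces. I did not measure the x and y offsets after release; I judged them from the picture and from how well each piece was centred in the gripper.
- **Header:** it stands by itself within about 0.005 rad of upright, with the arm clear of it.
- **Bystanders:** the plate, bowl and tape roll show no changed pixels against the first top picture.

**What went wrong or disagreed**
- **Missed grasp:** the first try at the spacer closed above it without touching anything. Wrist depth showed the real fingertips about 29.5 mm short of the stated TCP, so I corrected for that in every later move.
- **First header push:** it sprang back to 0.098 rad, just over the 0.09 limit, so I pushed a second time about 0.1 rad further.

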